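# Put the glue-up things back in their own trays

### The arm

A 6-joint arm with a two-finger parallel gripper is mounted at the origin on a cart in front of the work surface, level with it; the furniture and walls round the work are solid. World frame = base frame: x ahead of the robot, y to its left, z up, the work surface at z = 0. Lengths are in m, angles in degrees, forces in N, time in s.
With the tool pointing down it reaches from about 0.375 to 0.975 m from the base axis. Payload 3.8 kg.
Tool frame: the origin (TCP) lies on the centre line of the jaws, within the pads' length; the fingertips stand 25 mm ahead of it and the grasp point (between the pads) lies 6 mm ahead of it; z points along the fingers, y is the line along which they close (so a half turn about z gives the same grasp; the last joint's range is limited). The gripper opens to 88 mm and grips with 3 to 60 N. Pads are 18 mm wide; open, the fingers measure 123 mm over their backs; the gripper's body (75 mm by 187 mm) begins 45 mm behind the grasp point.
Start: joints at [69.219, 15.12, 91.902, -0, 72.978, -2.114], TCP at [0.216, 0.639, 0.264] pointing down, gripper open.
Joint ranges: [-150.88, 150.88], [-54.13, 125.18], [17.81, 147.31], [-75.09, 255.09], [0, 152.58], [-146.25, 146.25]. Speed limits (degrees/s): [147.25, 147.25, 180, 180, 180, 180].

### API

Orientations are given as [roll, pitch, yaw] about the fixed x, y, z axes, in that order (R = Rz(yaw) Ry(pitch) Rx(roll)).
In Python, from rig import r gives the robot as it stands.
- The arm moves only by the shell command python3 -m pendant 'ROWS' [FORCE]. ROWS is JSON, a list of rows, each a list of 7 numbers: the turn, a rotation vector about the tool's x, y, z in rad, then the shift along the tool's x, y, z in mm, then the closure in counts, from 0 (fully open) to 255 (shut). A call has 1 to 12 rows; each row is the pose to reach, as a shift and turn from the pose commanded when the call began, along the tool's axes at that moment; what a row does not reach only later rows make up. A row lasts 1/8 s, in which the tool goes at most 62.5 mm and 10.7 degrees, less where a joint would pass 70% of its speed; a pose out of reach is approached as far as the arm can. A call with a gripper value outside its range is refused whole. The fingers move at their own pace and stop on an object; FORCE is the grip in N (left out, the last holds). Time passes only in rows, so rows that repeat a pose let the fingers close. It gives the time, the measured TCP pose, the force, the opening and the grip force at its end, in the units of the state.
- r.get_state(): the state, without advancing time (a new reading comes with each control period).
- r.snapshot(name): name is "side" or "top" or "wrist"; returns (picture, depth): 420x560x3 uint8, red, green, blue; 420x560 float32, m along the optical axis (not along the pixel's ray), 0 where there is no reading.
- r.camera_params(name): a dict with "fx", "fy", "cx", "cy" (pixels), "extrinsics" (4x4, takes a point from camera to world coordinates). Camera axes: x right, y up, looking along -z (the intrinsics and any distortion apply to the point x, -y, -z); pixel columns grow to the right and rows downward; lengths in m; the calibration is good to about 2 mm. The wrist camera is an equidistant fisheye: a pixel r from the principal point sees the ray r / f radians off the axis. A picture is of the moment at which its call begins: read the wrist's pose just before it. camera_params takes no time and is no camera call; for the wrist camera it gives the pose at the moment of the call.
- r.finish_job(): hands the job in; it is judged then, once.
The state is a dict: "clock": time; "qpos": joint angles; "qvel": joint speeds; "joint_torque": joint torques, N m; "position": TCP position; "eef_rot": TCP orientation; "force": force on the tool from outside, world axes, zero at the start; "moment": the same for the moment, N m; "width": finger opening in m; "grasp_force": force on a finger pad.
Only numpy, scipy, OpenCV 4.12 (cv2) and the standard library are available. Lean on these libraries where they do the work, as an engineer would, in place of code of your own. Each camera call takes 0.05 s, during which the arm holds its last target. There are 200 camera calls.

### The job

The wood block, the glue bottle and the ball bearing each stand in one another's tray. Put each where it belongs: the wood block lying in the middle of the oblong tray and lengthwise along it, the glue bottle standing in the middle of the round dish, and the bearing lying flat in the middle of the square tray. The bare rubber mat is free for setting one thing aside on the way; keep the bottle upright, and leave the nut and the marker where they lie.

Things in the scene. Friction and masses are not known exactly. Their poses are not given: they have to be found in the camera images.
- wood_block: plain oblong wood block, 48 x 110 x 38 mm (x, y, z), 0.1 to 0.2 kg, loose; origin at the centre of its underside, y along its length, z up. At the start it lies in one of the trays that is not its own.
- glue_bottle: upright round glue bottle with a red cap, 53 mm in diameter at the body, 172 mm tall, loose; the body is straight from 3 mm to 127 mm above its base and narrows above to the straight cap, 32 mm in diameter, from 140 mm to the top, by which it can be held too (low grips bring the cap against the gripper's body); 0.24 to 0.39 kg; origin at the centre of its base, z up along its axis. At the start it stands in one of the trays that is not its own.
- bearing: small steel ball bearing, a flat ring 35 mm in diameter and 11 mm thick, loose; origin at the centre of its underside, z up along its axis. At the start it lies in one of the trays that is not its own.
- oblong_tray: oblong grey-painted tray screwed to the bench, inside 75 x 140 mm (x, y), walls 3 mm thick; floor 3 mm and top of the low lip 8 mm above the bench; origin under its centre at bench height, y along its length. The wood block's own tray.
- round_dish: round grey-painted dish screwed to the bench, 132 mm across inside, wall 3 mm thick; floor 3 mm and top of the low lip 8 mm above the bench; origin under its centre at bench height. The glue bottle's own tray.
- square_tray: square grey-painted tray screwed to the bench, inside 110 x 110 mm, walls 3 mm thick; floor 3 mm and top of the low lip 8 mm above the bench; origin under its centre at bench height, x and y along its sides. The bearing's own tray.
- rubber_mat: bare black rubber mat fixed to the bench, 100 x 100 x 3 mm, empty at the start: the free spot; origin under its centre at bench height.
- nut_m16: brass-coloured hexagon nut, 24 x 27 x 13 mm, lying on the bench; origin at the centre of its underside. Not to be disturbed.
- marker: marker pen, 138 x 12 x 11 mm, lying on the bench along its x axis; origin at the centre of its underside. Not to be disturbed.
Mind the look-alikes: they are no part of the job. What is shaped like the bearing but blue is not meant.

How it is judged:
By the outcome, as a careful person would: the job done as asked, in the order asked, and still so for the second after the job is handed in, with the robot touching nothing.
It also fails if it takes over 112 s, if anything falls off the work surface, if the arm or the gripper's body presses on something with over 40 N, if the wrist force passes 120 N, or if a joint passes its speed limit or range.

## Working session

There is one attempt and no reset: what is moved stays moved. The work goes in short steps, Python scripts to look and compute and a shell command to move; the robot and the scene stay as the last step left them, time stands still between calls to the robot, and variables do not carry over. Pictures are saved under pics/ and viewed, at most 16 in all, crops included, and the job is handed in when it is done.

```bash
ls; mkdir -p pics
python3 - <<'E'
from rig import r
import cv2,numpy as np
s=r.get_state();print({k:np.round(v,3).tolist() for k,v in s.items()})
for n in("top","side"):
    p,d=r.snapshot(n);cv2.imwrite(f"pics/{n}0.png",p[:,:,::-1]);np.save(f"{n}_d.npy",d)
    c=r.camera_params(n);print(n,{k:np.round(v,4).tolist() for k,v in c.items()})
E
```

```text
pics
{'clock': 0.0, 'qpos': [69.219, 15.169, 91.98, -0.0, 72.976, -2.114], 'qvel': [0.035, -0.045, -0.066, -0.012, 0.064, -0.025], 'joint_torque': [0.003, -50.211, -35.688, 0.073, 0.029, -0.0], 'position': [0.216, 0.639, 0.262], 'eef_rot': [-179.875, -0.004, 161.333], 'force': [0.272, 0.021, -0.301], 'moment': [-0.019, -0.039, -0.029], 'grasp_force': 0.0, 'width': 0.088}
top {'fx': 484.0642, 'fy': 484.0642, 'cx': 278.9021, 'cy': 202.4284, 'extrinsics': [[0.0096, 0.9947, -0.1022, 0.4798], [-0.9996, 0.0123, 0.0264, -0.1885], [0.0275, 0.1019, 0.9944, 0.8879], [0.0, 0.0, 0.0, 1.0]]}
side {'fx': 488.1737, 'fy': 488.1737, 'cx': 285.6655, 'cy': 207.1048, 'extrinsics': [[0.8653, 0.3229, -0.3834, 0.2096], [-0.5011, 0.5362, -0.6793, -0.8314], [-0.0137, 0.7799, 0.6258, 0.6052], [0.0, 0.0, 0.0, 1.0]]}
```

View pics/top0.png

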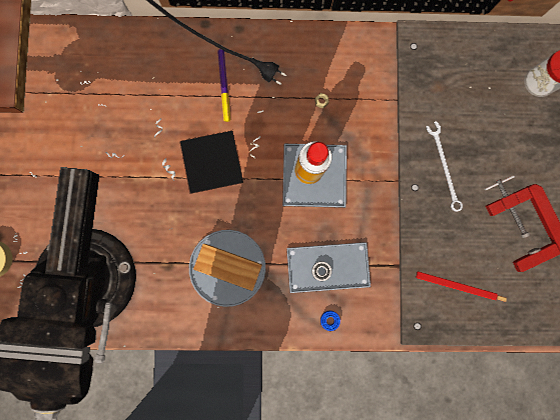

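View pics/side0.png

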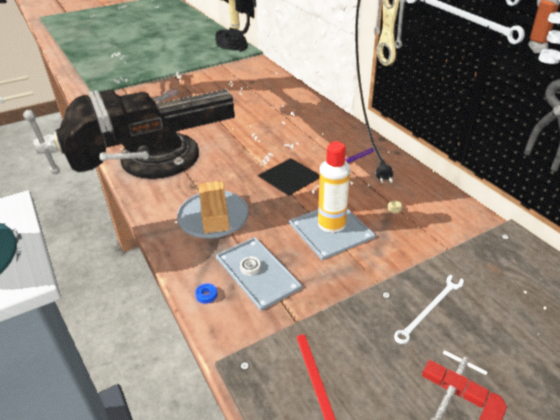

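The top view shows the wood block in the round dish at (228,267), the steel bearing in the oblong tray at (322,271), and the bottle in the square tray at (316,160). The mat is at (212,161), the nut at (322,100) and the marker at (224,85).

Look-alikes for the bearing:
- the blue ring at (330,321), which is not wanted
- the nut at (322,100)

Look-alikes for the bottle:
- a second red-capped bottle at (545,73) on the far right, out of the trays

The block has no double. I choose the things standing in the trays.

```bash
cat > h.py <<'E'
import numpy as np,cv2
from scipy.spatial.transform import Rotation as R
from rig import r
def cast(c,uv,z):
    uv=np.atleast_2d(uv).astype(float);T=np.array(c["extrinsics"])
    a=np.c_[(uv[:,0]-c["cx"])/c["fx"],(uv[:,1]-c["cy"])/c["fy"]]
    if c.get("fish"):
        t=np.hypot(*a.T)+1e-12;a=a/t[:,None];d=np.c_[a[:,0]*np.sin(t),-a[:,1]*np.sin(t),-np.cos(t)]
    else: d=np.c_[a[:,0],-a[:,1],-np.ones(len(a))]
    d=d@T[:3,:3].T;o=T[:3,3]
    return o+d*((z-o[2])/d[:,2])[:,None]
def cam(n):
    c=dict(r.camera_params(n));c["fish"]=n=="wrist";return c
def rect(P):
    (c,s,a)=cv2.minAreaRect((P[:,:2]*1000).astype(np.float32));
    # yaw of the long side, deg
    if s[0]<s[1]: s=(s[1],s[0]);a+=90
    return np.round(c,1),np.round(s,1),round((a+90)%180-90,1)
def go(x,y,z,yaw):
    """shift (mm) and turn to TCP target, tool down, from the measured pose"""
    s=r.get_state();Rm=R.from_euler('xyz',s["eef_rot"],degrees=True);Rt=R.from_euler('xyz',[180,0,yaw],degrees=True)
    print("turn",np.round((Rm.inv()*Rt).as_rotvec(),4),"shift",np.round(Rm.inv().apply(np.array([x,y,z])-s["position"])*1000,1),"q6",np.round(s["qpos"][5],1),"t",round(s["clock"],2))
E
python3 - <<'E'
from h import *
im=cv2.imread("pics/top0.png");c=cam("top");d=np.load("top_d.npy")
hsv=cv2.cvtColor(im,cv2.COLOR_BGR2HSV)
def mask(lo,hi,box):
    m=cv2.inRange(hsv,lo,hi);z=np.zeros_like(m);x0,y0,x1,y1=box;z[y0:y1,x0:x1]=m[y0:y1,x0:x1]
    return z
def big(m):
    cs,_=cv2.findContours(m,cv2.RETR_EXTERNAL,cv2.CHAIN_APPROX_NONE);k=max(cs,key=cv2.contourArea);return k[:,0,:]
print("hsv samples",hsv[265,350],hsv[240,300],hsv[280,210],hsv[160,210],hsv[250,255],hsv[190,300],hsv[270,310])
g=mask((85,15,60),(125,110,255),(180,120,385,310))
for n,b in(("obl",(280,232,380,300)),("sq",(275,130,360,215)),("dish",(180,222,272,312))):
    z=np.zeros_like(g);x0,y0,x1,y1=b;z[y0:y1,x0:x1]=g[y0:y1,x0:x1]
    ys,xs=np.nonzero(cv2.morphologyEx(z,cv2.MORPH_OPEN,np.ones((3,3))));P=cast(c,np.c_[xs,ys],.008)
    print(n,len(xs),rect(P),cv2.minEnclosingCircle((P[:,:2]*1000).astype(np.float32)))
k=big(mask((0,0,0),(180,255,45),(175,125,250,200)));print("mat",rect(cast(c,k,.003)))
# heights from depth
v,u=np.mgrid[:420,:560];T=np.array(c["extrinsics"])
X=np.stack([(u-c["cx"])/c["fx"]*d,-(v-c["cy"])/c["fy"]*d,-d],-1)@T[:3,:3].T+T[:3,3];np.save("X.npy",X)
def zs(n,box,lo,hi):
    x0,y0,x1,y1=box;P=X[y0:y1,x0:x1].reshape(-1,3);P=P[(P[:,2]>lo)&(P[:,2]<hi)];print(n,len(P),P.mean(0).round(4),rect(P),P.std(0).round(4))
zs("block",(185,230,270,305),.03,.05)
zs("cap",(290,130,345,200),.165,.185)
zs("bearing",(300,255,345,287),.009,.025)
zs("marker",(210,40,240,125),.006,.025);zs("nut",(310,90,335,110),.008,.03)
w=big(mask((8,90,60),(25,255,255),(190,235,268,300)));print("blockcol",rect(cast(c,w,.041)))
print("vise max z",[ (i,X[150:400,i:i+20,2].max().round(3)) for i in range(0,150,20)])
print("dish2",X[223:310,186:270][...,2].max())
E
```

```text
hsv samples [105  16 158] [  9 133 172] [103  11 159] [20 26 29] [105  14 106] [109  18 158] [101  17 162]
obl 2142 (array([ 453.7, -301.7]), array([143.8,  79.5]), -85.4) ((453.42083740234375, -302.2044677734375), 80.56456756591797)
sq 1895 (array([ 621.9, -276.7]), array([115.1, 113.2]), -0.8) ((621.263427734375, -276.5207214355469), 79.8178482055664)
dish 1536 (array([ 451.9, -119.7]), array([133.8, 132.9]), 0.6) ((451.5945129394531, -119.14046478271484), 67.97611236572266)
mat (array([645.6, -86.2]), array([99.4, 98.4]), 12.7)
block 1779 [ 0.4538 -0.122   0.0407] (array([ 453.7, -121.8]), array([109.9,  48.1]), 70.7) [0.0168 0.0302 0.0015]
cap 347 [ 0.63   -0.2643  0.1748] (array([ 630.5, -264.4]), array([30.2, 29.8]), -0.4) [0.008  0.0079 0.0024]
bearing 244 [ 0.4469 -0.2884  0.0131] (array([ 446.8, -288.6]), array([32.7, 32.2]), -89.2) [0.0093 0.0095 0.0017]
marker 422 [ 0.7897 -0.1062  0.0099] (array([ 791.5, -119.7]), array([139. ,  40.2]), 5.7) [0.0398 0.0062 0.0025]
nut 110 [ 0.763  -0.289   0.0122] (array([ 763.2, -289.3]), array([25.4, 23.8]), 13.2) [0.0074 0.007  0.002 ]
blockcol (array([ 454.2, -122.8]), array([109.8,  48.6]), 71.0)
vise max z [(0, np.float64(0.888)), (20, np.float64(0.888)), (40, np.float64(0.888)), (60, np.float64(0.888)), (80, np.float64(0.888)), (100, np.float64(0.888)), (120, np.float64(0.888)), (140, np.float64(0.888))]
dish2 0.887925651024224
```

Run:
```python
import cv2
im=cv2.imread("pics/top0.png")[125:345,175:385];cv2.imwrite("pics/crop1.png",cv2.resize(im,None,fx=2.7,fy=2.7,interpolation=cv2.INTER_CUBIC))
```

```text
(no output)
```

View pics/crop1.png

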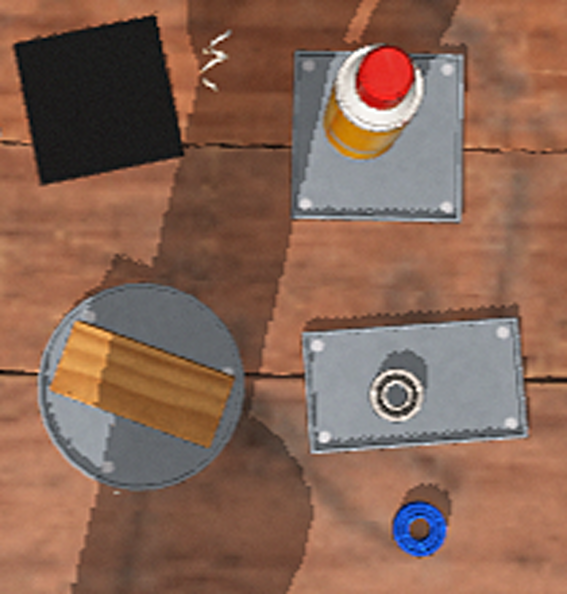

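The crop confirms it: steel bearing in the oblong tray (crop 397,395), the blue decoy outside it (crop 420,528), the block in the dish and the bottle in the square tray. Next I check the vise height for the traverse and compute the first move.

Run:
```python
from h import *
X=np.load("X.npy");d=np.load("top_d.npy")
P=X[d>0];m=(P[:,1]>.05)&(P[:,1]<.45)&(P[:,0]>.1)&(P[:,0]<.75)&(P[:,2]>.03)
print(np.percentile(P[m],[0,100],axis=0).round(3))
go(.46,.25,.285,120);go(.454,-.122,.12,70.7)
```

```text
[[0.219 0.053 0.03 ]
 [0.75  0.204 0.391]]
turn [-1.900e-03  7.000e-04  7.214e-01] shift [-355.8 -290.4  -21.9] q6 -2.1 t 0.1
turn [-1.6000e-03  1.5000e-03  1.5818e+00] shift [-469.2 -644.4  143.8] q6 -2.1 t 0.1
```

Run:
```python
from h import *
X=np.load("X.npy");d=np.load("top_d.npy")
for v in range(150,410,25): print(v,[tuple(X[v,u].round(2)) if d[v,u]>0 else 0 for u in(5,35,65,85,105,125,150)])
p,dd=r.snapshot("wrist");cv2.imwrite("pics/w0.png",p[:,:,::-1]);c=r.camera_params("wrist");print({k:np.round(v,3).tolist() for k,v in c.items()})
```

```text
150 [(np.float64(0.66), np.float64(0.29), np.float64(0.0)), (np.float64(0.66), np.float64(0.24), np.float64(-0.0)), (np.float64(0.66), np.float64(0.18), np.float64(0.0)), (np.float64(0.66), np.float64(0.15), np.float64(0.0)), (np.float64(0.66), np.float64(0.11), np.float64(-0.0)), (np.float64(0.66), np.float64(0.07), np.float64(-0.0)), (np.float64(0.67), np.float64(0.03), np.float64(-0.0))]
175 [(np.float64(0.62), np.float64(0.29), np.float64(0.0)), (np.float64(0.62), np.float64(0.23), np.float64(-0.0)), (np.float64(0.6), np.float64(0.13), np.float64(0.12)), (np.float64(0.6), np.float64(0.1), np.float64(0.12)), (np.float64(0.62), np.float64(0.11), np.float64(0.0)), (np.float64(0.62), np.float64(0.07), np.float64(-0.0)), (np.float64(0.62), np.float64(0.03), np.float64(-0.0))]
200 [(np.float64(0.57), np.float64(0.28), np.float64(0.0)), (np.float64(0.57), np.float64(0.23), np.float64(0.0)), (np.float64(0.56), np.float64(0.13), np.float64(0.12)), (np.float64(0.56), np.float64(0.1), np.float64(0.11)), (np.float64(0.57), np.float64(0.11), np.float64(0.0)), (np.float64(0.57), np.float64(0.0
[... 2743 characters left out ...]
64(0.05), np.float64(0.3), np.float64(-0.87)), (np.float64(0.05), np.float64(0.21), np.float64(-0.88))]
400 [(np.float64(-0.04), np.float64(0.7), np.float64(-0.87)), (np.float64(0.25), np.float64(0.16), np.float64(0.12)), (np.float64(0.25), np.float64(0.11), np.float64(0.12)), (np.float64(-0.04), np.float64(0.43), np.float64(-0.88)), (np.float64(-0.04), np.float64(0.36), np.float64(-0.87)), (np.float64(-0.04), np.float64(0.29), np.float64(-0.88)), (np.float64(0.11), np.float64(0.09), np.float64(-0.36))]
{'fx': 325.192, 'fy': 325.192, 'cx': 275.552, 'cy': 208.808, 'extrinsics': [[0.321, -0.913, -0.25, 0.151], [0.947, 0.309, 0.087, 0.661], [-0.002, -0.265, 0.964, 0.384], [0.0, 0.0, 0.0, 1.0]]}
```

View pics/w0.png

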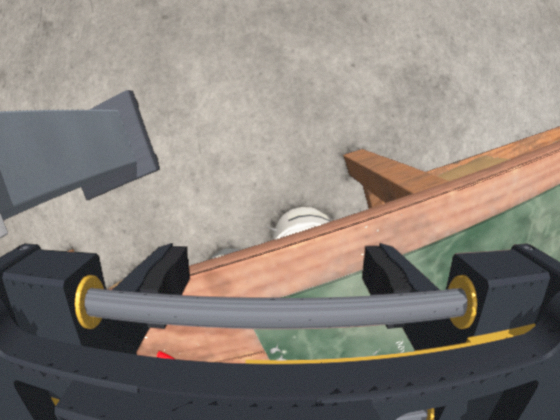

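The wrist view shows the gripper over the bench's left end, with nothing close below it. I traverse high over the vise.

```bash
python3 -m pendant '[[0,0,0.35,-180,-145,-20,0],[0,0,0.72,-356,-290,-22,0],[0,0,0.72,-356,-290,-22,0],[0,0,0.72,-356,-290,-22,0],[0,0,0.72,-356,-290,-22,0],[0,0,0.72,-356,-290,-22,0],[0,0,0.72,-356,-290,-22,0],[0,0,0.72,-356,-290,-22,0],[0,0,0.72,-356,-290,-22,0]]'; python3 -c "
from h import *
go(.454,-.122,.2,70.7)"
```

```text
clock: 1.27
position: [0.4611, 0.2494, 0.2856]
eef_rot: [-180.0, -0.0, 119.9]
force: [-0.4, 0.5, 0.0]
width: 0.0882
grasp_force: 0.0
turn [-2.000e-04  0.000e+00  8.585e-01] shift [-318.4 -191.2   85.6] q6 -4.2 t 1.27
```

```bash
python3 -m pendant '[[0,0,0.18,-60,-36,0,0],[0,0,0.36,-120,-72,0,0],[0,0,0.54,-180,-108,0,0],[0,0,0.7,-240,-144,0,0],[0,0,0.86,-300,-180,20,0],[0,0,0.86,-318,-191,60,0],[0,0,0.86,-318,-191,86,0],[0,0,0.86,-318,-191,86,0]]'
python3 - <<'E'
from h import *
go(.454,-.122,.037,70.7)
c=cam("wrist");p,d=r.snapshot("wrist");cv2.imwrite("pics/w1.png",p[:,:,::-1])
E
```

```text
clock: 2.28
position: [0.4522, -0.1191, 0.1966]
eef_rot: [-179.6, -0.0, 70.8]
force: [-0.0, 0.5, 0.6]
width: 0.0879
grasp_force: 0.0
turn [-0.0073 -0.0003  0.0009] shift [ -2.2   3.8 159.6] q6 1.4 t 2.27
```

View pics/w1.png

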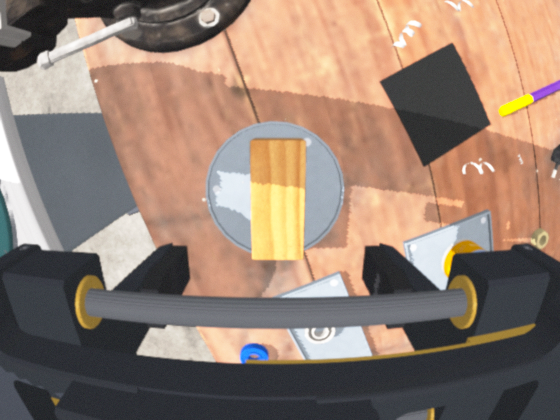

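The wrist view shows the block vertical in the dish (278,198), between the fingers and square to them. The mat is at (435,103) and clear. I measure both from here.

Run:
```python
from h import *
r.get_state();c=cam("wrist");p,d=r.snapshot("wrist");hsv=cv2.cvtColor(p,cv2.COLOR_RGB2HSV)
def big(lo,hi,b,op=3):
    m=cv2.inRange(hsv,lo,hi);z=np.zeros_like(m);x0,y0,x1,y1=b;z[y0:y1,x0:x1]=m[y0:y1,x0:x1]
    z=cv2.morphologyEx(z,cv2.MORPH_OPEN,np.ones((op,op)))
    k=max(cv2.findContours(z,0,1)[0],key=cv2.contourArea);return k[:,0,:]
print("px",hsv[150,277],hsv[220,277],hsv[240,220],hsv[130,300])
k=big((12,110,60),(28,255,255),(240,130,315,265));print("block",rect(cast(c,k,.041)),cv2.boundingRect(k))
k=big((85,0,60),(130,40,255),(195,115,350,260));print("dish",cv2.minEnclosingCircle((cast(c,k,.008)[:,:2]*1000).astype(np.float32)))
k=big((0,0,0),(180,255,45),(375,40,495,170));print("mat",rect(cast(c,k,.003)))
go(.454,-.122,.037,70.7);s=r.get_state();print(s["position"],s["eef_rot"])
```

```text
px [ 16 153 228] [ 26 107 255] [ 10  96 194] [106  27 182]
block (array([ 451.9, -121.3]), array([110.2,  46.5]), 71.2) (249, 140, 54, 120)
dish ((449.0455627441406, -118.25212860107422), 68.26618194580078)Traceback (most recent call last):
  File "<stdin>", line 10, in <module>
  File "<stdin>", line 6, in big
ValueError: max() iterable argument is empty
```

```bash
python3 -c "
from h import *
go(.453,-.1215,.035,71)"
```

```text
turn [-0.0004 -0.0006 -0.0024] shift [ -3.1  -0.9 165.2] q6 1.4 t 2.38
```

```bash
python3 -m pendant '[[0,0,0,-3,-1,50,0],[0,0,0,-3,-1,100,0],[0,0,0,-3,-1,145,0],[0,0,0,-3,-1,165,0],[0,0,0,-3,-1,165,0],[0,0,0,-3,-1,165,200],[0,0,0,-3,-1,165,200],[0,0,0,-3,-1,165,200],[0,0,0,-3,-1,165,200],[0,0,0,-3,-1,165,200]]' 25; python3 -c "
from h import *
go(.453,-.1215,.12,71);go(.6456,-.0865,.12,102.7)"
```

```text
clock: 3.62
position: [0.4527, -0.1227, 0.0351]
eef_rot: [-180.0, -0.0, 70.8]
force: [-2.4, -0.6, 4.5]
width: 0.0478
grasp_force: 25.0
turn [-0.0001 -0.     -0.0036] shift [  1.2  -0.1 -84.9] q6 1.0 t 3.62
turn [-1.000e-04 -1.000e-04 -5.569e-01] shift [ 97.6 170.3 -84.9] q6 1.0 t 3.62
```

```bash
python3 -m pendant '[[0,0,0,0,0,-45,200],[0,0,0,0,0,-85,200],[0,0,0.17,30,55,-85,200],[0,0,0.34,60,110,-85,200],[0,0,0.52,98,170,-85,200],[0,0,0.7,98,170,-85,200],[0,0,0.86,98,170,-85,200],[0,0,1.01,98,170,-85,200],[0,0,1.01,98,170,-85,200],[0,0,1.01,98,170,-85,200]]'; python3 -c "
from h import *
go(.6456,-.0865,.036,12.7)"
```

```text
clock: 4.88
position: [0.6451, -0.086, 0.1192]
eef_rot: [-180.0, 0.0, 13.1]
force: [-0.4, -0.3, -1.4]
width: 0.0479
grasp_force: 25.0
turn [-0.0003  0.0007  0.0065] shift [ 0.4  0.7 83.2] q6 67.1 t 4.88
```

```bash
python3 -m pendant '[[0,0,0,0,1,40,200],[0,0,0,0,1,70,200],[0,0,0,0,1,83,200],[0,0,0,0,1,83.5,200],[0,0,0,0,1,83.5,0],[0,0,0,0,1,83.5,0],[0,0,0,0,1,83.5,0],[0,0,0,0,1,40,0],[0,0,0,0,1,-20,0],[0,0,0,0,1,-80,0],[0,0,0,0,1,-140,0],[0,0,0,0,1,-140,0]]'
python3 - <<'E'
from h import *
p,d=r.snapshot("top");cv2.imwrite("pics/t2.png",p[:,:,::-1][20:340,120:400])
go(.630,-.2645,.26,20)
E
```

```text
clock: 6.38
position: [0.6494, -0.0876, 0.2682]
eef_rot: [179.7, -0.7, 12.9]
force: [0.6, 0.5, -0.8]
width: 0.0885
grasp_force: 0.0
turn [ 0.0034 -0.0069 -0.1232] shift [-56.8 168.8   4.2] q6 67.2 t 6.42
```

View pics/t2.png

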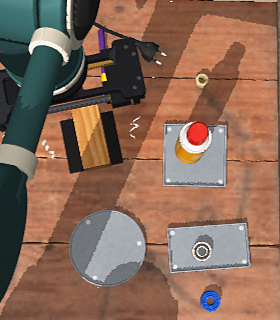

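The crop shows the block lying on the mat (crop 92,137), the dish empty (107,248), and the bottle undisturbed (195,143). I hold the bottle by its cap.

```bash
python3 -m pendant '[[0,0,-0.06,-28,85,0,0],[0,0,-0.12,-57,150,0,0],[0,0,-0.12,-57,169,4,0],[0,0,-0.12,-57,169,4,0],[0,0,-0.12,-57,169,4,0],[0,0,-0.12,-57,169,4,0]]'
python3 - <<'E'
from h import *
s=r.get_state();print(s["position"],s["eef_rot"])
p,d=r.snapshot("top");hsv=cv2.cvtColor(p,cv2.COLOR_RGB2HSV);c=cam("top")
g=cv2.inRange(hsv,(85,8,50),(125,110,255))
z=np.zeros_like(g);z[222:312,180:272]=g[222:312,180:272];z=cv2.morphologyEx(z,cv2.MORPH_OPEN,np.ones((3,3)))
k=np.argwhere(z)[:,::-1];print("dish",cv2.minEnclosingCircle((cast(c,k,.008)[:,:2]*1000).astype(np.float32)))
g=cv2.inRange(hsv,(8,90,60),(28,255,255));z=np.zeros_like(g);z[100:210,170:262]=g[100:210,170:262];z[:,:]=z*((hsv[...,2]>90))
ks=max(cv2.findContours(z,0,1)[0],key=cv2.contourArea)[:,0];print("block",rect(cast(c,ks,.041)))
p,d=r.snapshot("wrist");cv2.imwrite("pics/w3.png",p[:,:,::-1])
go(.629,-.264,.169,20)
E
```

```text
clock: 7.18
position: [0.6279, -0.2627, 0.2549]
eef_rot: [-179.9, 0.0, 19.9]
force: [0.1, 0.1, 0.4]
width: 0.088
grasp_force: 0.0
[ 0.62788341 -0.26272843  0.25485853] [-1.79919181e+02  4.59801916e-02  1.98998580e+01]
dish ((511.5966491699219, -38.238101959228516), 14.175274848937988)
block (array([662.3, -81.6]), array([176.2, 128.4]), 1.9)
turn [-0.0004  0.0001 -0.0014] shift [ 0.4  1.4 86.6] q6 45.3 t 7.28
```

View pics/w3.png

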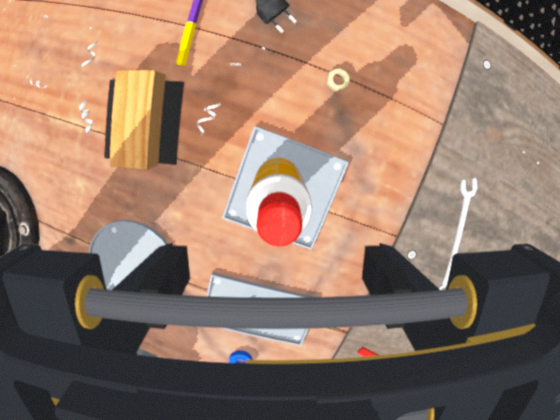

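The wrist view shows the red cap at about (279,226), central between the fingers, with the block at (137,118) on the mat.

Run:
```python
from h import *
c=cam("wrist");im=cv2.imread("pics/w3.png");h=cv2.cvtColor(im,cv2.COLOR_BGR2HSV)
m=cv2.inRange(h,(0,160,120),(8,255,255))|cv2.inRange(h,(172,160,120),(180,255,255));m[:,:240]=0;m[:,320:]=0;m[250:]=0;m[:180]=0
k=np.argwhere(m)[:,::-1];P=cast(c,k,.175);print(k.min(0),k.max(0),rect(P),P[:,:2].min(0))
b=k.max(0)[1];print(cast(c,[[279,b]],.175),cast(c,[[279,208],[279,226]],.175))
```

```text
[257 193] [301 245] (array([ 633.3, -263.1]), array([35.5, 28.9]), 19.8) [ 0.61520129 -0.27884468]
[[ 0.61656726 -0.26921455  0.175     ]] [[ 0.64064029 -0.26043553  0.175     ]
 [ 0.62915814 -0.26462028  0.175     ]]
```

```bash
python3 -m pendant '[[0,0,0,2,2,40,0],[0,0,0,2,2,75,0],[0,0,0,2,2,86,0],[0,0,0,2,2,86,0],[0,0,0,2,2,86,230],[0,0,0,2,2,86,230],[0,0,0,2,2,86,230],[0,0,0,2,2,86,230],[0,0,0,2,2,86,230],[0,0,0,2,2,86,230],[0,0,0,2,2,86,230]]' 40; python3 -c "
from h import *
go(.4505,-.119,.23,20)"
```

```text
clock: 8.65
position: [0.6304, -0.2655, 0.1696]
eef_rot: [-180.0, 0.0, 19.8]
force: [-0.3, -0.2, 0.1]
width: 0.031
grasp_force: 40.0
turn [-0.0004  0.0002 -0.0033] shift [-119.7 -198.8  -60.3] q6 45.3 t 8.65
```

```bash
python3 -m pendant '[[0,0,0,0,0,-12,230],[0,0,0,0,0,-30,230],[0,0,0,0,0,-50,230],[0,0,0,-6,-10,-60,230],[0,0,0,-24,-40,-60,230],[0,0,0,-48,-80,-60,230],[0,0,0,-72,-120,-60,230],[0,0,0,-96,-160,-60,230],[0,0,0,-112,-186,-60,230],[0,0,0,-120,-199,-60,230],[0,0,0,-120,-199,-60,230],[0,0,0,-120,-199,-60,230]]'
python3 - <<'E'
from h import *
s=r.get_state();print(s["position"],s["eef_rot"])
for n in("wrist","side"):
    p,d=r.snapshot(n);cv2.imwrite(f"pics/{n}4.png",p[:,:,::-1])
go(.4505,-.119,.17,20)
a=cv2.imread("pics/wrist4.png")[:330];b=cv2.imread("pics/side4.png")[:330];cv2.imwrite("pics/c4.png",cv2.resize(np.hstack([a,b]),(800,236)))
E
```

```text
clock: 10.15
position: [0.4512, -0.1196, 0.2303]
eef_rot: [179.9, -0.1, 19.8]
force: [0.1, 0.8, -3.1]
width: 0.0315
grasp_force: 40.0
[ 0.45117663 -0.11964421  0.23030517] [ 1.79925470e+02 -7.12112929e-02  1.98054182e+01]
turn [ 0.0005 -0.0005 -0.0037] shift [-0.4 -0.9 60. ] q6 52.3 t 10.25
```

View pics/c4.png

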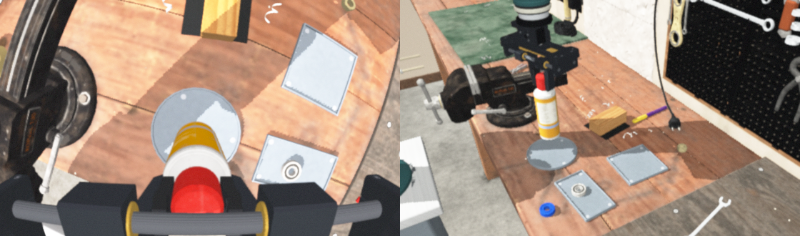

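The bottle hangs upright over the dish (side view, crop 547,110). I lower and release it.

```bash
python3 -m pendant '[[0,0,0,0,-1,25,230],[0,0,0,0,-1,48,230],[0,0,0,0,-1,57,230],[0,0,0,0,-1,60.5,230],[0,0,0,0,-1,60.5,230],[0,0,0,0,-1,60.5,120],[0,0,0,0,-1,60.5,60],[0,0,0,0,-1,60.5,0],[0,0,0,0,-1,60.5,0],[0,0,0,0,-1,40,0],[0,0,0,0,-1,-10,0],[0,0,0,0,-1,-40,0]]'; python3 -c "
from h import *
go(.446,-.288,.27,4.6)"
```

```text
clock: 11.75
position: [0.4505, -0.1183, 0.2721]
eef_rot: [179.9, -0.1, 19.8]
force: [0.4, 0.2, 0.0]
width: 0.0883
grasp_force: 0.0
turn [ 0.0013 -0.0022  0.2656] shift [-61.8 158.1   2.2] q6 52.4 t 11.75
```

```bash
python3 -m pendant '[[0,0,0.13,-20,55,0,90],[0,0,0.27,-40,110,0,90],[0,0,0.27,-62,158,20,90],[0,0,0.27,-62,158,80,90],[0,0,0.27,-62,158,140,90],[0,0,0.27,-62,158,140,90],[0,0,0.27,-62,158,140,90]]' 15
python3 - <<'E'
from h import *
s=r.get_state();c=cam("wrist");p,d=r.snapshot("wrist");cv2.imwrite("pics/w5.png",p[:,:,::-1])
print(s["position"],s["eef_rot"],s["width"])
np.save("w5.npy",np.array(c["extrinsics"]))
go(.446,-.288,.0295,4.6)
E
```

```text
clock: 12.62
position: [0.4461, -0.2884, 0.1315]
eef_rot: [179.9, -0.1, 4.4]
force: [0.5, 0.3, 0.9]
width: 0.0569
grasp_force: 0.0
[ 0.44611734 -0.28836573  0.13150168] [ 1.79923215e+02 -9.18897859e-02  4.35648875e+00] 0.05690978610435556
turn [ 0.003  -0.0035 -0.0041] shift [ -1.2  -1.2 103.1] q6 50.1 t 12.68
```

View pics/w5.png

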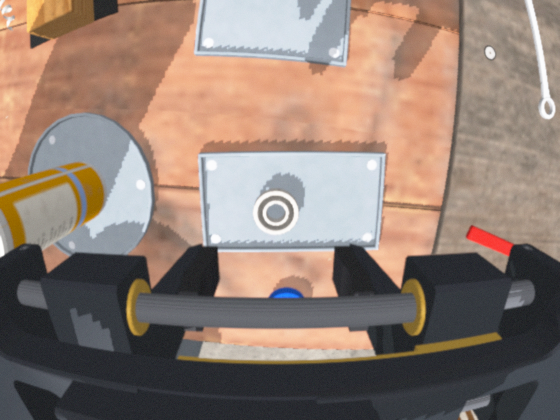

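The bearing is at (275,212) in the oblong tray, between the fingers. The bottle stands mid-dish (base near (92,185)). I measure the bearing and the oblong tray from here.

Run:
```python
from h import *
c=cam("wrist");p=cv2.imread("pics/w5.png");h=cv2.cvtColor(p,cv2.COLOR_BGR2HSV);gr=cv2.cvtColor(p,cv2.COLOR_BGR2GRAY)
g=cv2.GaussianBlur(gr,(3,3),0)[170:245,235:315]
C=cv2.HoughCircles(cv2.resize(g,None,fx=3,fy=3),cv2.HOUGH_GRADIENT,1,300,param1=120,param2=25,minRadius=50,maxRadius=90)
u,v,rad=C[0,0]/3;u+=235;v+=170;print("hough",u,v,rad)
q=cast(c,[[u,v],[u+rad,v],[u-rad,v]],.014);print(q[0]*1000,np.linalg.norm(q[1]-q[2])*1000)
m=cv2.inRange(h,(85,0,70),(130,70,255));m[:145]=0;m[252:]=0;m[:,:195]=0;m[:,392:]=0
m=cv2.morphologyEx(m,cv2.MORPH_OPEN,np.ones((3,3)));ys,xs=np.nonzero(m)
print("tray",rect(cast(c,np.c_[xs,ys],.008)),xs.min(),xs.max(),ys.min(),ys.max())
```

```text
hough 276.16666 212.83333 17.333334
[ 445.64429071 -289.73380516   14.        ] 26.677823767082618
tray (array([ 453., -302.]), array([146.1,  81. ]), -85.2) 199 384 151 251
```

```bash
python3 -c "
from h import *
go(.4457,-.2893,.0295,4.7)"; python3 -m pendant '[[0,0,0,-1,0,50,90],[0,0,0,-1,0,85,90],[0,0,0,-1,0,95,90],[0,0,0,-1,0,95,90]]'; python3 -c "
from h import *
go(.4457,-.2893,.0295,4.7)"
```

```text
turn [ 0.003  -0.0035 -0.0059] shift [ -1.6   0.  103.1] q6 50.1 t 12.68
clock: 13.18
position: [0.4454, -0.2886, 0.0364]
eef_rot: [179.9, -0.1, 4.4]
force: [0.2, -0.9, 0.5]
width: 0.0571
grasp_force: 0.0
turn [ 0.0017 -0.002  -0.006 ] shift [0.2 0.7 6.9] q6 50.0 t 13.18
```

```bash
python3 -m pendant '[[0,0,0,0,1,4,90],[0,0,0,0,1,6.5,90],[0,0,0,0,1,6.5,90],[0,0,0,0,1,6.5,210],[0,0,0,0,1,6.5,210],[0,0,0,0,1,6.5,210],[0,0,0,0,1,6.5,210],[0,0,0,0,1,6.5,210]]' 20; python3 -c "
from h import *
go(.6208,-.2765,.12,0)"
```

```text
clock: 14.18
position: [0.4443, -0.2889, 0.0284]
eef_rot: [180.0, -0.0, 4.3]
force: [0.1, 0.8, 3.6]
width: 0.0335
grasp_force: 20.7
turn [ 0.0001 -0.0003  0.0757] shift [177.    1.  -91.5] q6 49.9 t 14.18
```

```bash
python3 -m pendant '[[0,0,0,0,0,-15,210],[0,0,0,0,0,-50,210],[0,0,0.02,20,0,-90,210],[0,0,0.04,60,0,-90,210],[0,0,0.07,90,0,-90,210],[0,0,0.07,90,0,-90,210],[0,0,0.07,90,0,-90,210]]'
python3 - <<'E'
from h import *
s=r.get_state();c=cam("wrist");print(s["position"],s["width"],s["grasp_force"])
p,d=r.snapshot("wrist");q,_=r.snapshot("side")
h=cv2.cvtColor(p,cv2.COLOR_RGB2HSV)
cv2.imwrite("pics/w6.png",np.hstack([cv2.resize(p,(400,300)),cv2.resize(q[120:330,140:420],(400,300))])[:,:,::-1])
m=cv2.inRange(h,(85,0,70),(130,70,255));m=cv2.morphologyEx(m,cv2.MORPH_OPEN,np.ones((3,3)))
n,l,st,ce=cv2.connectedComponentsWithStats(m)
for i in range(1,n):
    if st[i,4]>3000:
        ys,xs=np.nonzero(l==i);print(st[i],rect(cast(c,np.c_[xs,ys],.008)))
go(.6208,-.2765,.029,0)
E
```

```text
clock: 15.05
position: [0.5328, -0.2818, 0.118]
eef_rot: [-180.0, 0.1, 0.4]
force: [-0.0, -0.4, -0.7]
width: 0.0339
grasp_force: 20.0
[ 0.53278967 -0.28176518  0.11796133] 0.0339050510609367 19.999915849787158
[  188    16   162   160 24915] (array([ 620.5, -275.7]), array([115. , 114.8]), -0.6)
[  17  227  125   86 4746] (array([466.8, -84.3]), array([176.4,  66.7]), -52.8)
[ 180  283  192   64 8025] (array([ 442.8, -281.5]), array([168.3,  65.2]), -85.4)
[ 417  344  143   76 3652] (array([ 271. , -661.3]), array([391.7, 148.8]), 68.4)
turn [-0.0006  0.0015  0.0056] shift [88.5 -4.8 88.7] q6 59.4 t 15.15
```

View pics/w6.png

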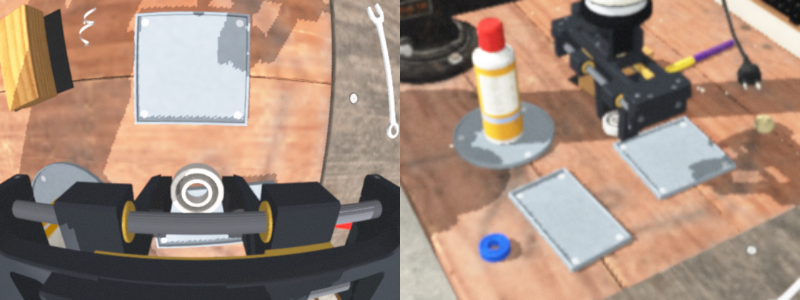

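The bearing is held (left panel 198,188; side 612,122), but it may have pivoted about the closing axis. I look closer.

Run:
```python
from h import *
p,d=r.snapshot("wrist");q,_=r.snapshot("side");np.save("d6.npy",d)
a=cv2.resize(p[210:310,210:345],(540,400),interpolation=cv2.INTER_CUBIC);b=cv2.resize(q[185:235,260:325],(260,400-200),interpolation=cv2.INTER_CUBIC)
b=np.vstack([b,np.zeros((200,260,3),np.uint8)]);cv2.imwrite("pics/w7.png",np.hstack([a,b])[:,:,::-1])
```

```text
(no output)
```

View pics/w7.png

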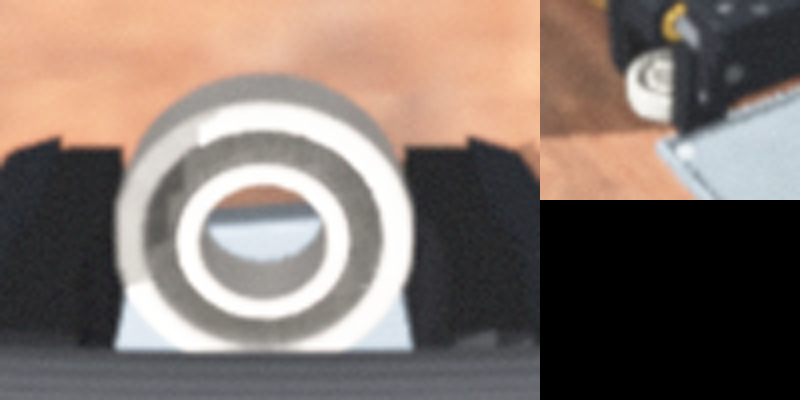

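Run:
```python
from h import *
d=np.load("d6.npy");c=cam("wrist");T=np.array(c["extrinsics"])
v,u=np.mgrid[230:298,235:318];u=u.ravel();v=v.ravel();dd=d[v,u]
a=np.c_[(u-c["cx"])/c["fx"],(v-c["cy"])/c["fy"]];t=np.hypot(*a.T)+1e-9;a/=t[:,None]
ray=np.c_[a[:,0]*np.tan(t),-a[:,1]*np.tan(t),-np.ones(len(t))]
P=(ray*dd[:,None])@T[:3,:3].T+T[:3,3]
P=P[(dd>0)&(abs(P[:,0]-.533)<.03)&(abs(P[:,1]+.282)<.017)&(P[:,2]>.08)&(P[:,2]<.125)]
print(len(P),P.mean(0),T[:3,3])
Q=P
for _ in range(5):
    m=Q.mean(0);n=np.linalg.svd(Q-m)[2][2];n*=np.sign(n[2]);e=(P-m)@n;Q=P[abs(e)<.002]
print(len(Q),n,np.degrees(np.arccos(n[2])),Q.min(0),Q.max(0),m)
s=r.get_state();print(s["position"],s["eef_rot"])
```

```text
3981 [ 0.53569688 -0.28191036  0.10297978] [ 0.60068803 -0.28179925  0.23939859]
3217 [-0.00163866  0.00113721  0.99999801] 0.11428252679638662 [ 0.51855723 -0.29897577  0.10155254] [ 0.55169664 -0.26505716  0.10554916] [ 0.53522399 -0.28195779  0.10356233]
[ 0.5326802  -0.28204616  0.11793869] [-1.79976815e+02  5.61592319e-02  3.01721629e-01]
```

The depth plane shows the bearing flat in the grip (0.1°), with its centre 2.4 mm ahead of the TCP, so it can be placed directly. The tray centre is about (0.6206, -0.276).

```bash
python3 -c "
from h import *
go(.6183,-.276,.0292,0)"; python3 -m pendant '[[0,0,0.005,40,-3,0,210],[0,0,0.005,86,-5,0,210],[0,0,0.005,86,-5,40,210],[0,0,0.005,86,-5,75,210],[0,0,0.005,86,-5,75,210]]'; python3 -c "
from h import *
go(.6183,-.276,.0292,0)"
```

```text
turn [-0.0004  0.001   0.0053] shift [85.7 -5.6 88.7] q6 59.4 t 15.25
clock: 15.88
position: [0.6163, -0.2752, 0.0393]
eef_rot: [-179.8, 0.4, 0.0]
force: [0.3, -0.0, -0.2]
width: 0.0338
grasp_force: 20.0
turn [-0.0036  0.0075  0.0005] shift [ 2.1  0.8 10.1] q6 63.8 t 15.88
```

```bash
python3 -m pendant '[[0,0,0,0,0,5,210],[0,0,0,0,0,9,210],[0,0,0,0,0,10,210],[0,0,0,0,0,10,210],[0,0,0,0,0,10,210]]'; python3 -c "
from h import *
go(.6183,-.276,.0287,0)"
```

```text
clock: 16.5
position: [0.6201, -0.2767, 0.0337]
eef_rot: [180.0, -0.0, 0.0]
force: [-0.5, -0.5, -0.8]
width: 0.0341
grasp_force: 20.0
turn [ 0.0003 -0.0007  0.0008] shift [-1.8 -0.7  5. ] q6 63.8 t 16.5
```

```bash
python3 -m pendant '[[0,0,0,-1.5,-0.5,2.5,210],[0,0,0,-1.5,-0.5,4.5,210],[0,0,0,-1.5,-0.5,4.5,210],[0,0,0,-1.5,-0.5,4.5,90],[0,0,0,-1.5,-0.5,4.5,90],[0,0,0,-1.5,-0.5,4.5,90],[0,0,0,-1.5,-0.5,-20,90],[0,0,0,-1.5,-0.5,-70,90],[0,0,0,-1.5,-0.5,-120,90],[0,0,0,-1.5,-0.5,-120,0],[0,0,0,-1.5,-0.5,-120,0]]'
python3 - <<'E'
from h import *
s=r.get_state();c=cam("wrist");print(s["position"])
p,d=r.snapshot("wrist");cv2.imwrite("pics/w8.png",p[:,:,::-1]);T=np.array(c["extrinsics"])
v,u=np.mgrid[:420,:560];a=np.stack([(u-c["cx"])/c["fx"],(v-c["cy"])/c["fy"]],-1);t=np.linalg.norm(a,axis=-1,keepdims=True)+1e-9;a=a/t
X=(np.concatenate([a[...,:1]*np.tan(t),-a[...,1:]*np.tan(t),-np.ones_like(t)],-1)*d[...,None])@T[:3,:3].T+T[:3,3]
P=X[d>0];Q=P[(np.hypot(P[:,0]-.62,P[:,1]+.276)<.03)&(P[:,2]>.009)&(P[:,2]<.05)];print("bearing",len(Q),rect(Q),Q.mean(0))
Q=P[(np.hypot(P[:,0]-.646,P[:,1]+.086)<.09)&(P[:,2]>.03)&(P[:,2]<.06)];print("block",len(Q),rect(Q),Q.mean(0))
E
```

```text
clock: 17.88
position: [0.6181, -0.2759, 0.153]
eef_rot: [-180.0, 0.0, 0.0]
force: [-0.2, -0.3, -0.2]
width: 0.0753
grasp_force: 0.0
[ 0.61805291 -0.27588459  0.15302596]
bearing 1158 (array([ 619.4, -275.7]), array([34.9, 34.1]), 1.8) [ 0.61991214 -0.2758612   0.01386933]
block 5834 (array([646.4, -87.2]), array([110.2,  50.4]), 12.7) [ 0.64756205 -0.09185093  0.04061991]
```

View pics/w8.png

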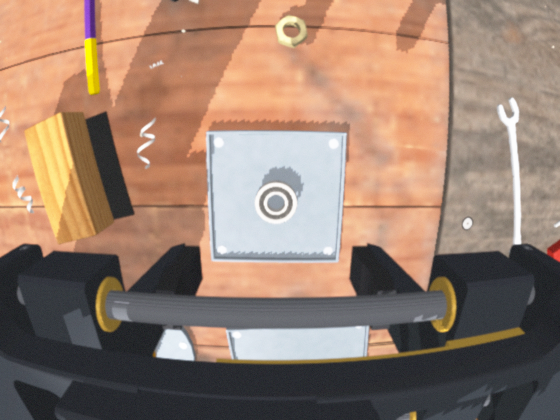

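The bearing lies centred in the square tray at (276,203), and the block waits on the mat at (80,180). I fetch the block.

```bash
python3 -c "
from h import *
go(.646,-.0867,.12,12.8)"
```

```text
turn [-0.0013  0.0022 -0.2226] shift [  28.9 -188.8   31.8] q6 63.8 t 17.93
```

```bash
python3 -m pendant '[[0,0,-0.11,10,-60,0,0],[0,0,-0.22,20,-120,0,0],[0,0,-0.22,28,-170,0,0],[0,0,-0.22,28,-188,15,0],[0,0,-0.22,28,-188,32,0],[0,0,-0.22,28,-188,32,0],[0,0,-0.22,28,-188,32,0]]'; python3 -c "
from h import *
go(.646,-.0867,.035,12.8)"
```

```text
clock: 18.8
position: [0.6458, -0.0897, 0.1205]
eef_rot: [-180.0, 0.1, 12.5]
force: [-0.7, -0.4, 0.1]
width: 0.0884
grasp_force: 0.0
turn [-0.0001  0.0012 -0.0046] shift [ 1.  -2.9 85.5] q6 67.4 t 18.8
```

```bash
python3 -m pendant '[[0,0,-0.005,1,-2,40,0],[0,0,-0.005,1,-2,75,0],[0,0,-0.005,1,-2,85,0],[0,0,-0.005,1,-2,85,0],[0,0,-0.005,1,-2,85,0],[0,0,-0.005,1,-2,85,200],[0,0,-0.005,1,-2,85,200],[0,0,-0.005,1,-2,85,200],[0,0,-0.005,1,-2,85,200],[0,0,-0.005,1,-2,85,200]]' 25; python3 -c "
from h import *
go(.453,-.302,.12,94.7);go(.453,-.302,.12,-85.3)"
```

```text
clock: 20.05
position: [0.6468, -0.0859, 0.0363]
eef_rot: [180.0, -0.0, 12.9]
force: [-0.7, 1.1, 1.1]
width: 0.048
grasp_force: 25.0
turn [ 2.0000e-04  1.0000e-04 -1.4269e+00] shift [-237.3  167.2  -83.7] q6 67.3 t 20.05
turn [ 1.0000e-04 -2.0000e-04  1.7147e+00] shift [-237.3  167.2  -83.7] q6 67.3 t 20.05
```

```bash
python3 -m pendant '[[0,0,0,0,0,-40,200],[0,0,0,0,0,-84,200],[0,0,-0.15,-15,55,-84,200],[0,0,-0.32,-30,110,-84,200],[0,0,-0.5,-48,160,-84,200],[0,0,-0.68,-70,177,-84,200],[0,0,-0.86,-110,175,-84,200],[0,0,-1.04,-155,172,-84,200],[0,0,-1.22,-200,169,-84,200],[0,0,-1.427,-237,167,-84,200],[0,0,-1.427,-237,167,-84,200],[0,0,-1.427,-237,167,-84,200]]'
cat > look.py <<'E'
from h import *
import sys
s=r.get_state();c=cam("wrist");print(s["position"],s["eef_rot"],s["width"])
p,d=r.snapshot("wrist");cv2.imwrite(sys.argv[1],p[:,:,::-1]);T=np.array(c["extrinsics"])
v,u=np.mgrid[:420,:560];a=np.stack([(u-c["cx"])/c["fx"],(v-c["cy"])/c["fy"]],-1);t=np.linalg.norm(a,axis=-1,keepdims=True)+1e-9;a=a/t
X=(np.concatenate([a[...,:1]*np.tan(t),-a[...,1:]*np.tan(t),-np.ones_like(t)],-1)*d[...,None])@T[:3,:3].T+T[:3,3];np.save("Xw.npy",X)
E
python3 look.py pics/w9.png
python3 - <<'E'
from h import *
X=np.load("Xw.npy");s=r.get_state();P=X[X[...,2]>.05];z=s["position"][2]+.006
Q=P[(np.hypot(P[:,0]-.453,P[:,1]+.302)<.075)&(P[:,2]>z-.005)&(P[:,2]<z+.01)]
print(len(Q),rect(Q),Q.min(0),Q.max(0),np.median(Q[:,2]))
m=s["position"];a=np.radians(s["eef_rot"][2]);l=(Q-m)[:,:2]@[np.cos(a),np.sin(a)];print("front end along tool x",l.min(),l.max())
go(.453,-.302,.036,94.7)
E
```

```text
clock: 21.55
position: [0.4536, -0.3018, 0.1203]
eef_rot: [180.0, 0.0, 94.6]
force: [0.5, -0.2, -1.7]
width: 0.0476
grasp_force: 25.0
[ 0.45359059 -0.30177597  0.12029876] [1.79954402e+02 1.32059777e-02 9.45808995e+01] 0.047608619077948444
21856 (array([ 452.6, -293.1]), array([92.2, 80.7]), -85.5) [ 0.41224079 -0.34043437  0.12141637] [ 0.4927294  -0.24549816  0.1364009 ] 0.12551680590710984
front end along tool x -0.037431902655986525 0.054860530721547646
turn [ 0.0009  0.0004 -0.0014] shift [-0.1 -1.1 84.4] q6 -40.9 t 21.6
```

View pics/w9.png

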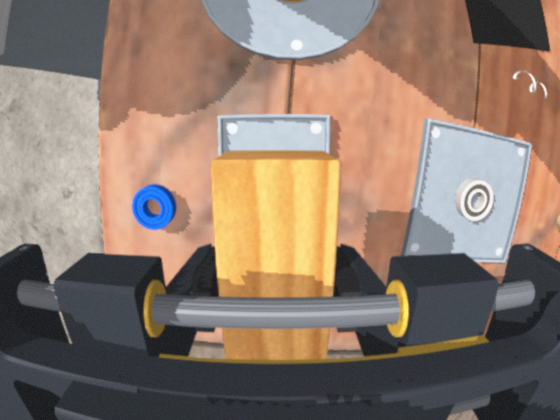

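The block is held square over the oblong tray, with its front edge at row 155 (54.9 mm ahead of the TCP, so the grip is centred). I lower it.

```bash
python3 -m pendant '[[0,0,0,0,-0.5,40,200],[0,0,0,0,-0.5,70,200],[0,0,0,0,-0.5,80,200],[0,0,0,0,-0.5,80,200],[0,0,0,0,-0.5,80,200]]'; python3 -c "
from h import *
go(.453,-.302,.0363,94.7)"
```

```text
clock: 22.22
position: [0.454, -0.3024, 0.0415]
eef_rot: [179.9, 0.1, 94.7]
force: [0.3, -0.6, -1.7]
width: 0.0479
grasp_force: 25.0
turn [0.0018 0.0016 0.0002] shift [ 0.5 -1.   5.2] q6 -41.0 t 22.23
```

```bash
python3 -m pendant '[[0,0,0,0.5,-1,2.5,200],[0,0,0,0.5,-1,4.5,200],[0,0,0,0.5,-1,4.5,200],[0,0,0,0.5,-1,4.5,70],[0,0,0,0.5,-1,4.5,70],[0,0,0,0.5,-1,4.5,70],[0,0,0,0.5,-1,-15,70],[0,0,0,0.5,-1,-65,70],[0,0,0,0.5,-1,-125,0],[0,0,0,0.5,-1,-185,0],[0,0,0,0.5,-1,-185,0],[0,0,0,0.5,-1,-185,0]]'; python3 look.py pics/w10.png
python3 - <<'E'
from h import *
X=np.load("Xw.npy").reshape(-1,3)
Q=X[(abs(X[:,0]-.453)<.07)&(abs(X[:,1]+.302)<.08)&(X[:,2]>.034)&(X[:,2]<.05)];print("block",len(Q),rect(Q),Q.max(0))
Q=X[(np.hypot(X[:,0]-.62,X[:,1]+.276)<.03)&(X[:,2]>.009)&(X[:,2]<.05)];print("bearing",rect(Q))
go(.45,-.42,.3,94.7)
p,_=r.snapshot("top");q,_=r.snapshot("side");cv2.imwrite("pics/fin.png",cv2.resize(np.hstack([p,q]),(800,300))[:,:,::-1]);cv2.imwrite("pics/t11.png",p[:,:,::-1])
E
```

```text
clock: 23.72
position: [0.4513, -0.3011, 0.225]
eef_rot: [-180.0, -0.0, 94.7]
force: [-0.1, 0.0, -0.7]
width: 0.0879
grasp_force: 0.0
[ 0.45132499 -0.30109826  0.2249527 ] [-1.79996633e+02 -1.70104815e-03  9.46976105e+01] 0.08793975401405833
block 5451 (array([ 451.3, -302.1]), array([109.2,  48.4]), -85.5) [ 0.47916881 -0.24588259  0.04410764]
bearing (array([ 618.4, -275.6]), array([34.9, 34.6]), -4.1)
turn [-0.0019 -0.0017  0.    ] shift [-118.8  -10.7  -76.5] q6 -41.0 t 23.77
```

View pics/w10.png

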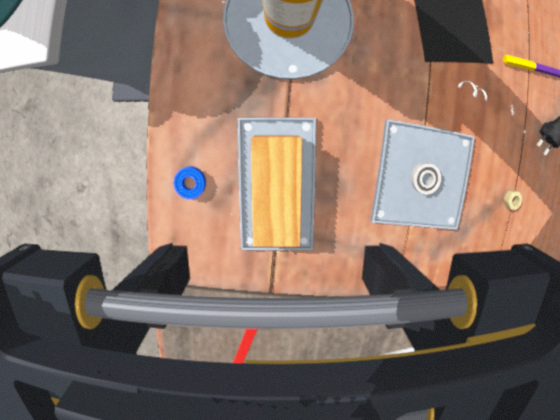

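View pics/fin.png

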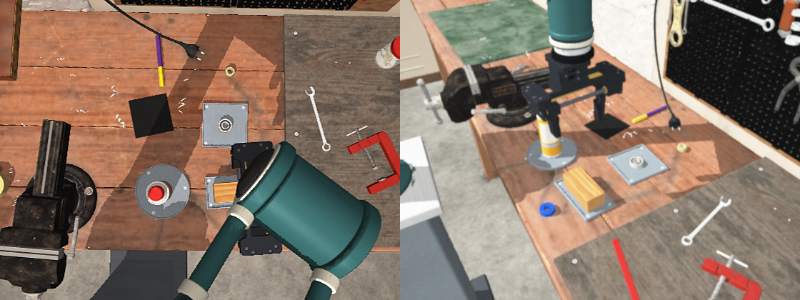

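All three stand in their own trays, and the nut and marker look untouched. I make a final numeric check of the bottle against the dish and the block against its tray.

Run:
```python
from h import *
p,d=r.snapshot("top");c=cam("top");T=np.array(c["extrinsics"]);v,u=np.mgrid[:420,:560]
X=np.stack([(u-c["cx"])/c["fx"]*d,-(v-c["cy"])/c["fy"]*d,-d],-1)@T[:3,:3].T+T[:3,3]
P=X[220:310,180:270].reshape(-1,3);Q=P[(P[:,2]>.168)&(P[:,2]<.182)];print("cap",len(Q),rect(Q))
h=cv2.cvtColor(p,cv2.COLOR_RGB2HSV);g=cv2.inRange(h,(85,8,50),(125,110,255));z=g*0;z[222:312,180:272]=g[222:312,180:272];z=cv2.morphologyEx(z,2,np.ones((3,3)))
print("dish",cv2.minEnclosingCircle((cast(c,np.argwhere(z)[:,::-1],.008)[:,:2]*1000).astype(np.float32)))
c=cam("wrist");h=cv2.cvtColor(cv2.imread("pics/w10.png"),cv2.COLOR_BGR2HSV);m=cv2.inRange(h,(85,0,50),(130,70,255))
for n,b in(("obl",(228,105,325,258)),("sq",(362,110,485,238))):
    z=m*0;z[b[1]:b[3],b[0]:b[2]]=m[b[1]:b[3],b[0]:b[2]];z=cv2.morphologyEx(z,2,np.ones((3,3)));print(n,rect(cast(c,np.argwhere(z)[:,::-1],.008)))
P=X.reshape(-1,3)
for n,b in(("marker",(210,40,240,125)),("nut",(310,90,335,110))):
    Q=X[b[1]:b[3],b[0]:b[2]].reshape(-1,3);Q=Q[(Q[:,2]>.006)&(Q[:,2]<.03)];print(n,len(Q),Q.mean(0).round(4))
```

```text
cap 366 (array([ 452.4, -118.3]), array([30.3, 30. ]), -45.4)
dish ((451.6530456542969, -119.6645278930664), 68.17276000976562)
obl (array([ 450.2, -299.5]), array([143.4,  79.4]), -85.2)
sq (array([ 616.2, -274.2]), array([115.7, 113.8]), -0.5)
marker 472 [ 0.7953 -0.1078  0.0118]
nut 112 [ 0.7629 -0.289   0.012 ]
```

```bash
python3 -c "
from rig import r
print(r.finish_job())"
```

```text
the job is handed in; nothing more can be done
None
```

The job is handed in: the block lies lengthwise in the oblong tray, the bottle stands in the round dish, and the bearing lies flat in the square tray. By the cameras each is within about 3 mm of centre, with the nut and marker left alone, at about 24 s of the 112 s allowed.

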